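# Take the push-and-turn filler cap off the boiler

## Task

Open the copper boiler: press its black safety cap down against the spring, keep it pressed while you turn it anticlockwise (seen from above) until the lugs come free, and lift it off without forcing the lugs or the seal. Then set the cap down, not dropped, in the empty half of the aluminium parts tray, standing skirt down as it stood on the boiler, and leave everything else where it is.

Things in the scene. Friction and masses are not known exactly. Their poses are not given: they have to be found in the camera images.
- boiler: Fixed copper drum in a grey cradle, lying along the body's y axis: drum 110 mm in diameter, end flanges 138 mm, 288 mm long over its fittings. z up. Origin under its middle, level with the soles of its feet at their longest; the feet are screwed in by up to 15 mm, so its height varies. A brass filler neck 30 mm in diameter rises from the middle; the drum's top is 143 mm above the origin.
- neck_rim (a point): Centre of the top of the filler neck, 183 mm above the boiler's origin; axes as the boiler's. Under the cap the neck has a flange 42 mm across. The cap's two lugs sit in notches in its underside, at the boiler's +x and -x sides. Unless pressed down clear of the notches the cap turns only about 0.08 rad and cannot be lifted. Solid stops stand clockwise of the notches.
- neck_gap (a point): Middle of one of the two gaps in the flange, half a turn apart, 18 mm from the neck's axis, 1.34 rad anticlockwise of the notch at the boiler's +x side. Pressed, the cap turns anticlockwise (positive about z); with its lugs 1.2 to 1.45 rad from the notches they lie in the gaps and it lifts straight off. At 1.5 rad the lugs meet solid stops.
- cap: Loose black plastic cap, 54 mm in diameter, 38 mm high, 100 to 160 g, ribbed, with a red disc and a white bar on top. The bar and the two lugs inside the skirt lie along the cap's x axis; locked, that is the boiler's x axis within 0.08 rad. Origin at the centre of its lower edge, z up along its axis; locked, 9 mm below neck_rim.
- cap_grip (a point): Point on the cap's axis 22 mm above its lower edge, 16 mm below its top: a good height for the finger pads; their tips then end 3 mm above the lower edge. How far the cap must be pressed cannot be seen: the lugs run in a slot ring set by hand, and clear the notches at 1.5 to 8.5 mm; 1.6 mm deeper they meet the slot's solid floor.
- cap_top (a point): Centre of the cap's top, 38 mm above its lower edge. A sprung seal inside pushes the cap up off the neck: 8 N when locked, 1.2 N more per mm pressed, so 10 to 18 N at the depth where the lugs clear, 12 to 20 N on the solid floor; over 35 N in all between cap and boiler (pressing, pulling or twisting) counts as forcing it. With its lugs free, an unheld cap is thrown off.
- tray: Fixed aluminium parts tray, 175 mm (its x) by 340 mm (its y), 28 mm high, walls and floor 4 mm thick, with a wall across the middle that makes two halves of about 165 mm square inside. Origin at the centre of its underside, z up. The half at its -y side holds small parts, the half at its +y side is empty.
- tray_empty (a point): Centre of the floor (its upper face) of the empty half of the tray, 4 mm above the bench; axes parallel to the tray's.
- ring_tray: Bright yellow-green plastic ring, 56 mm in diameter, 20 mm high, in the other half of the tray. Origin at the centre of its underside. Leave it.
- fitting: Brass pipe fitting, 34 mm high, 28 mm across its hexagon, standing in the other half of the tray. Origin at the centre of its underside. Leave it.
- ring_bench: Bright yellow-green plastic ring like the one in the tray, 56 mm in diameter, 20 mm high, on the bench. Origin at the centre of its underside. Leave it.
- wrench: Steel wrench about 180 mm long lying on the bench. Leave it.
- screwdriver: Screwdriver about 200 mm long with an orange handle, lying on the bench. Leave it.
- group_head: Chrome espresso group bell standing on the bench, 68 mm in diameter, 116 mm high. Origin at the centre of its underside. Leave it.
- gauge: Chrome pressure gauge lying face up on the bench, 52 mm in diameter, 22 mm high, with a brass stem. Origin at the centre of its underside. Leave it.
There are look-alikes about, which are no part of the job. Of the things that look like the cap, the largest one is meant.

How it is judged:
On the way, in this order (a step that is already met when the one before it is completed fails the run):
1. the cap, still on the neck, is turned out of its lock by more than 1 rad (angle between the x axis of cap and the x axis of boiler, either way round above 1 rad and z of cap in the frame of neck_rim below -0.008 m and horizontal distance between cap and neck_rim below 0.006 m).
2. the cap is lifted clear above the neck (z of cap in the frame of neck_rim above 0.008 m).
At the end, for the whole second after the job is handed in: The cap stands upright (skirt down, within 0.1 rad) and still on the floor of the tray's empty half (its centre within 57 mm of that half's centre along both sides, its lower edge less than 4 mm above the floor), released by the gripper (x of cap in the frame of tray_empty between -0.057 and 0.057 m and y of cap in the frame of tray_empty between -0.057 and 0.057 m and z of cap in the frame of tray_empty below 0.004 m and angle between cap's own z axis and vertical below 0.1 rad and linear speed of cap below 0.02 m/s and contact force between the fingers and cap below 0.1 N); the robot touches nothing.
It fails at once if the cap's lugs or seal are forced: more than 35 N between cap and boiler (contact force between cap and boiler above 35 N).
It fails at once if the robot bears on the boiler with more than 30 N (contact force between the arm and boiler above 30 N).
It fails at once if the cap is dropped or thrown: it moves faster than 0.5 m/s while the fingers do not touch it (linear speed of cap above 0.5 m/s and contact force between the fingers and cap below 0.05 N).
It fails at once if one of the other parts is moved by more than 25 mm (distance of any of ring_tray, fitting, ring_bench, wrench, screwdriver, group_head, gauge from where it was at the start of the episode above 0.025 m).
It also fails if it takes over 58 s, if anything falls off the work surface, if the arm or the gripper's body presses on something with over 40 N, if the wrist force passes 120 N, or if a joint passes its speed limit or range.

## Robot

A 6-joint arm with a two-finger parallel gripper is mounted at the origin on the work surface. World frame = base frame: x ahead of the robot, y to its left, z up, the work surface at z = 0. Lengths are in m, angles in rad, forces in N, time in s.
With the tool pointing down it reaches from about 0.275 to 0.875 m from the base axis. Payload 12.5 kg.
Tool frame: the origin (TCP) lies at the very end of the fingers, on their centre line; the grasp point (between the pads) lies 19 mm behind it (grasp_offset is the distance from the TCP to the grasp point, in m); z points along the fingers, y is the line along which they close (so a half turn about z gives the same grasp; the last joint's range is limited). The gripper opens to 85 mm and grips with 20 to 120 N. Pads are 22 mm wide; open, the fingers measure 114 mm over their backs; the gripper's body (76 mm by 85 mm) begins 54 mm behind the grasp point. The pads swing forward as they close: fully open they stand 13 mm farther back than shut.
Start: joints at [-1.361, 0.351, 1.652, -0, 1.139, -0.085], TCP at [0.16, -0.526, 0.21] pointing down, gripper open.
Joint ranges: [-2.75, 2.75], [-0.79, 2.1], [0.01, 2.65], [-1.57, 4.71], [0.07, 3.14], [-2.87, 2.87]. Speed limits (rad/s): [2.22, 2.22, 2.79, 3.14, 3.14, 3.14].

## Interface

Orientations are given as a unit quaternion [x, y, z, w].
In Python, from station import * gives the robot as it stands. Calls block until the motion is done:
- move_ptp(position, orientation): joint-space move of the TCP to a pose.
- move_straight(position, attitude=None, speed=0.15): straight line of the TCP; attitude=None keeps the orientation; speed is the mean speed in m/s.
- move_joints(angles): joint-space move.
- grip(opening): finger opening in m; the grip force is fixed at half the most; returns when the fingers have stopped.
- pause(seconds).
- solve_ik(position, orientation): joint angles nearest the present ones, or None.
- camera(name): name is "scene" or "side" or "wrist"; returns a dict with "image" (480x640x3 uint8, blue, green, red), "fov_y" (degrees; the focal length in pixels is half the picture's height over the tangent of half this angle, whatever the lens; pixels are square), "cx", "cy" (the principal point, pixels), "position" and "orientation" of the camera in the world; the wrist camera has in their place "mount" (4x4, takes a point from camera to tool coordinates, whose origin is the TCP and whose axes are the flange's). Camera axes: x right, y down, z forward; pixel columns grow to the right and rows downward; lengths in m; the calibration is good to about 2 mm. A picture is of the moment at which its call begins: read the wrist's pose just before it. There is no depth.
A pose or a line that the arm cannot do raises PlanningError and nothing moves.
- hand_in(): hands the job in; it is judged then, once.
Readings, each from a call of its own:
- read_time_s(): time.
- read_joint_pos(): joint angles.
- read_joint_velocities(): joint speeds.
- read_effort(): joint torques, N m.
- read_position(): TCP position.
- read_tool_rot(): TCP orientation.
- read_ft_force(): force on the tool from outside, world axes, zero at the start.
- read_torque(): the same for the moment, N m.
- read_opening(): finger opening in m.
- read_grasp_force(): force on a finger pad.
Only numpy, scipy, OpenCV 4.12 (cv2) and the standard library are available. Lean on these libraries where they do the work, as an engineer would, in place of code of your own. Each camera call takes 0.05 s, during which the arm holds its last target. There are 200 camera calls.

## Working session

There is one attempt and no reset: what is moved stays moved. The work goes in short steps, each a Python script; the robot and the scene stay as the last script left them, time stands still between calls to the robot, and variables do not carry over. Pictures are saved under pics/ and viewed, at most 10 in all, crops included, and the job is handed in when it is done.

```bash
mkdir -p pics; ls; python3 - <<'E'
from station import *
import cv2, json
for n in ("scene","side"):
    c=camera(n); cv2.imwrite(f"pics/{n}0.png",c["image"])
    print(n,{k:v for k,v in c.items() if k!="image"})
c=camera("wrist"); print({k:v for k,v in c.items() if k!="image"}); cv2.imwrite("pics/wrist0.png",c["image"])
print(read_time_s(),read_position(),read_tool_rot(),read_opening(),read_ft_force())
E
```

```text
pics
scene {'fov_y': 42.127381210342, 'cx': 323.31146681447643, 'cy': 235.6451579130991, 'position': array([ 1.29600839, -0.45058684,  1.14357586]), 'orientation': array([ 0.82490745,  0.45179501, -0.16486283, -0.29703403])}
side {'fov_y': 47.381343132025386, 'cx': 317.7843048945661, 'cy': 238.08651421213844, 'position': array([0.1381908 , 0.77308751, 0.89482169]), 'orientation': array([-0.23204576,  0.87957446, -0.40084669,  0.10874493])}
{'fov_y': 66.39696875081383, 'cx': 320.8315654088179, 'cy': 234.10504479149571, 'mount': array([[ 1.03405482e-03, -9.61257595e-01, -2.75649717e-01,
         6.93554600e-02],
       [ 9.99996973e-01,  1.60946082e-03, -1.86125621e-03,
         4.59938974e-04],
       [ 2.23279409e-03, -2.75646958e-01,  9.61256349e-01,
        -1.64378208e-01],
       [ 0.00000000e+00,  0.00000000e+00,  0.00000000e+00,
         1.00000000e+00]])}
0.15 [ 0.15977408 -0.52601106  0.20931285] [ 9.89154509e-01  1.46878106e-01 -2.89695105e-05 -4.22845685e-04] 0.08540159297213794 [-0.19852822 -0.1676953  -0.14492389]
```

View pics/scene0.png

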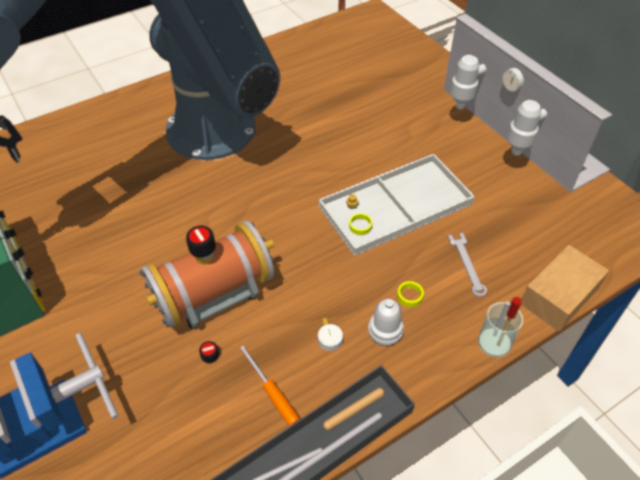

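View pics/side0.png

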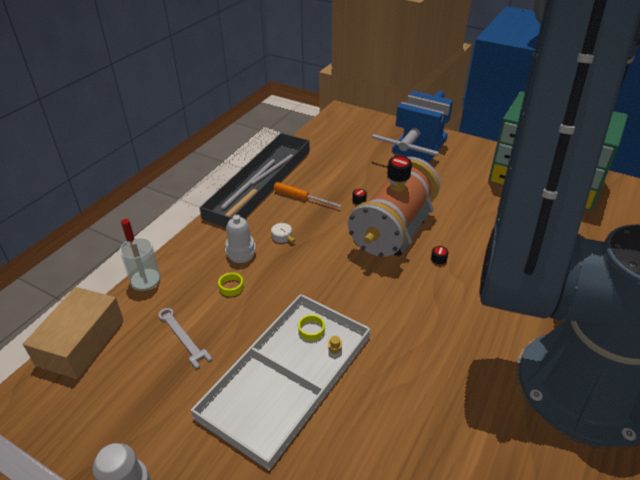

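Candidates for the cap: on the boiler neck at scene (201,238) / side (400,167). The look-alikes are small ones at scene (208,351) = side (359,196), and side (440,255). The largest, on the neck, is the one meant. I'll check that in one close crop, together with the tray corners.

```bash
python3 - <<'E'
import cv2,numpy as np
a=cv2.imread("pics/scene0.png");b=cv2.imread("pics/side0.png")
f=lambda im,x,y,w,h,s:cv2.resize(im[y:y+h,x:x+w],None,fx=s,fy=s,interpolation=cv2.INTER_CUBIC)
l=np.vstack([f(a,170,210,64,56,6),f(a,310,150,192,112,2)[:,:384]])
r=np.vstack([f(b,370,140,64,56,6),f(b,190,280,192,192,2)[:224+0]])
print(l.shape,r.shape)
cv2.imwrite("pics/crop.png",np.hstack([l,r]))
E
```

```text
(560, 384, 3) (560, 384, 3)
```

View pics/crop.png

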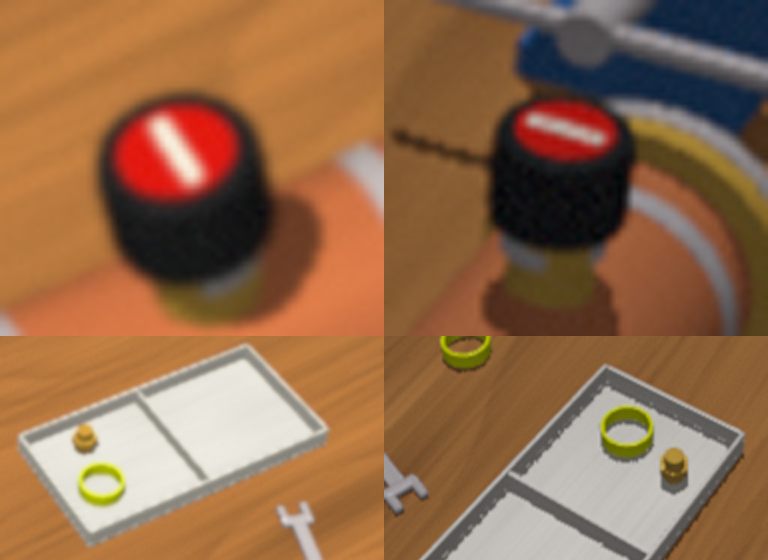

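The crop confirms the big ribbed cap on the brass neck: disc centre at scene ≈(199.5,235), side ≈(400,162). The tray's empty half is the right half in the scene picture. Next I'll triangulate.

```bash
cat > h.py <<'E'
from station import *
import numpy as np, cv2
from scipy.spatial.transform import Rotation as R
from scipy.optimize import least_squares
def cam(n):
    if n=="wrist":
        p,q=read_position(),read_tool_rot(); c=camera(n)
        T=np.eye(4);T[:3,:3]=R.from_quat(q).as_matrix();T[:3,3]=p;T=T@c["mount"]
        c["R"],c["p"]=T[:3,:3],T[:3,3]
    else:
        c=camera(n); c["R"],c["p"]=R.from_quat(c["orientation"]).as_matrix(),np.array(c["position"])
    c["f"]=240/np.tan(np.radians(c["fov_y"])/2); return c
def proj(c,P):
    q=(np.atleast_2d(P)-c["p"])@c["R"]; return np.c_[c["cx"],c["cy"]]+c["f"]*q[:,:2]/q[:,2:]
def ray(c,uv): 
    d=c["R"]@np.array([(uv[0]-c["cx"])/c["f"],(uv[1]-c["cy"])/c["f"],1]); return d/np.linalg.norm(d)
def onz(c,uv,z): d=ray(c,uv); return c["p"]+d*(z-c["p"][2])/d[2]
def tri(cs,uvs):
    A=[np.eye(3)-np.outer(d,d) for d in (ray(c,u) for c,u in zip(cs,uvs))]
    X=np.linalg.solve(sum(A),sum(a@c["p"] for a,c in zip(A,cs)))
    return X,[np.linalg.norm(proj(c,X)[0]-u) for c,u in zip(cs,uvs)]
def red(c,near,box=40):
    """ellipse of the red disc (centre) and white bar direction ends"""
    im=c["image"].astype(int); m=((im[...,2]>120)&(im[...,1]<70)&(im[...,0]<70)).astype(np.uint8)
    k=np.zeros_like(m);x,y=map(int,near);k[max(y-box,0):y+box,max(x-box,0):x+box]=1;m*=k
    pts=cv2.findNonZero(m); h=cv2.convexHull(pts); e=cv2.fitEllipse(h)
    hm=np.zeros_like(m);cv2.fillConvexPoly(hm,h,1)
    hm=cv2.erode(hm,np.ones((3,3)))
    w=(hm>0)&(im.min(2)>140); ys,xs=np.nonzero(w); P=np.c_[xs,ys].astype(float); mu=P.mean(0)
    _,_,V=np.linalg.svd(P-mu); t=(P-mu)@V[0]
    return np.array(e[0]),e[1],mu,mu+V[0]*t.min(),mu+V[0]*t.max()
def down(yaw): # tool x axis at yaw, z down
    return (R.from_euler('z',yaw)*R.from_euler('x',np.pi)).as_quat()
E
python3 - <<'E'
from h import *
s,d=cam("scene"),cam("side")
a,b=red(s,(200,235),15),red(d,(400,162),15)
print(a,b)
X,e=tri([s,d],[a[0],b[0]]);print("cap_top",X,e)
for c,r in((s,a),(d,b)):
    v=onz(c,r[4],X[2])-onz(c,r[3],X[2]);print("bar",np.linalg.norm(v),np.degrees(np.arctan2(v[1],v[0])))
# tray fit
SC=[(320,201),(434,155.5),(473.5,198),(356,252.5)]  # scene
SD={0:(369.5,329),3:(300.5,295.5),1:(268,461),2:(194.5,411)}
for i,u in enumerate(SC):print(onz(s,u,.028),onz(d,SD[i],.028))
for n,u,v in(("small",(208,349),(359,194)),):print(tri([s,d],[u,v]))
# boiler end fittings
q=read_tool_rot();print(R.from_quat(q).as_matrix())
E
```

```text
(array([198.91705322, 234.69470215]), (15.658406257629395, 20.229354858398438), array([198.80555556, 234.52777778]), array([195.86850723, 230.08696623]), array([201.83538421, 239.10887301])) (array([399.72433472, 161.20094299]), (9.019789695739746, 16.377153396606445), array([399.58333333, 161.08333333]), array([395.10794853, 159.66046635]), array([405.05617142, 162.82332239]))
cap_top [ 0.50416184 -0.23916908  0.20704821] [np.float64(0.15702247468100394), np.float64(0.13501828080213968)]
bar 0.027302222409274157 -0.09050311259454825
bar 0.02508215948109379 177.51985760484737
[0.41520617 0.09636388 0.028     ] [0.40657802 0.09987875 0.028     ]
[0.43908689 0.43243977 0.028     ] [0.43140377 0.43363027 0.028     ]
[0.60971309 0.41788    0.028     ] [0.59616472 0.42105406 0.028     ]
[0.59447855 0.07991656 0.028     ] [0.57633795 0.08932927 0.028     ]
(array([ 0.63420394, -0.31153255,  0.02144469]), [np.float64(0.1724328262730356), np.float64(0.13076485233544363)])
[[ 9.56864960e-01  2.90533020e-01 -1.11239862e-04]
 [ 2.90533040e-01 -9.56864859e-01  4.39874772e-04]
 [ 2.13566313e-05 -4.53219612e-04 -9.99999897e-01]]
```

```bash
python3 - <<'E'
from h import *
Y=0.46
move_ptp([.504,-.239,.300],down(Y))
print(read_time_s(),read_joint_pos(),read_position())
c=cam("wrist");cv2.imwrite("pics/w1.png",c["image"])
u=proj(c,[.504,-.239,.207])[0];print(u)
r=red(c,u,90);print(r)
print(onz(c,r[0],.207), read_ft_force(), read_torque())
v=onz(c,r[4],.207)-onz(c,r[3],.207);print(np.degrees(np.arctan2(v[1],v[0])))
s=cam("scene");d=cam("side")
E
```

```text
1.925 [-5.27705381e-01  2.89138887e-01  1.51191120e+00 -2.03322108e-04
  1.34097290e+00  5.84179008e-01] [ 0.50355764 -0.23973694  0.2997295 ]
[320.41187678 227.34682558]
(array([291.6328125 , 233.56733704]), (114.21098327636719, 230.86717224121094), array([338.56176853, 237.80884265]), array([232.9417563 , 196.48391911]), array([388.74072556, 257.44187922]))
[ 0.4904682  -0.22228854  0.207     ] [-0.33670804 -0.03365487 -0.02154082] [ 0.0028352   0.00640616 -0.0024399 ]
-85.70887497171837
```

View pics/w1.png

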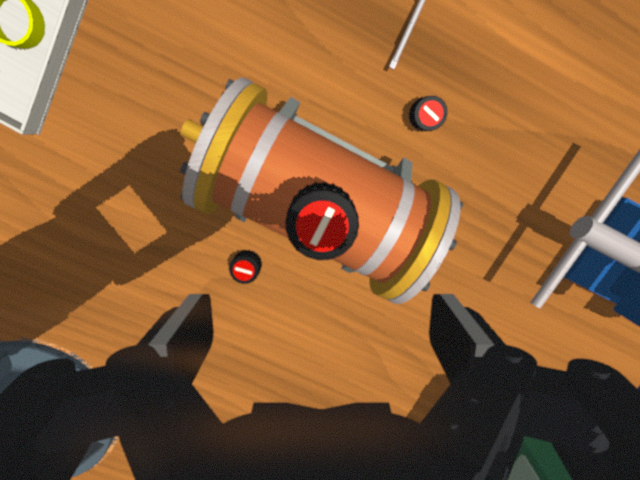

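The picture shows the cap's disc at about (322,227) with its bar tilted. The small look-alikes are at (430,113) and (244,267). My red window was too wide and caught one of them, so I'll re-measure with a tight one, take a second height, and go down around the cap.

```bash
cat >> h.py <<'E'
def disc(c,near,box=42):
    im=c["image"].astype(int);x,y=map(int,near)
    m=((im[...,2]>100)&(im[...,1]<.4*im[...,2])&(im[...,0]<.4*im[...,2])).astype(np.uint8)
    k=np.zeros_like(m);k[y-box:y+box,x-box:x+box]=1;m*=k
    h=cv2.convexHull(cv2.findNonZero(m));e=cv2.fitEllipse(h)
    hm=np.zeros_like(m);cv2.fillConvexPoly(hm,h,1);hm=cv2.erode(hm,np.ones((3,3)))
    ys,xs=np.nonzero((hm>0)&(im[...,1]>.5*im[...,2]));P=np.c_[xs,ys].astype(float);mu=P.mean(0)
    V=np.linalg.svd(P-mu,full_matrices=False)[2][0]
    v=onz(c,mu+20*V,.207)-onz(c,mu-20*V,.207)
    return np.array(e[0]),e[1],np.arctan2(v[1],v[0])
E
python3 - <<'E'
from h import *
X=np.array([.504,-.239,.207]);Y=.46
cs,us=[],[]
for z in(None,.262):
    if z: move_straight([.504,-.239,z],down(Y))
    c=cam("wrist");u=proj(c,X)[0];r=disc(c,u,42 if not z else 60)
    cs.append(c);us.append(r[0]);print(u,r,onz(c,r[0],.207))
cv2.imwrite("pics/w2.png",cs[1]["image"])
print(tri(cs,us),read_time_s())
E
```

```text
[320.42466292 227.39501575] (array([321.8420105, 225.6385498]), (51.90348815917969, 52.5501708984375), np.float64(3.1346593487509917)) [ 0.5056367  -0.23933594  0.207     ]
[320.80880888 243.76235926] (array([322.67327881, 241.74822998]), (59.43655014038086, 59.79638671875), np.float64(3.1379929310825254)) [ 0.50570481 -0.23945767  0.207     ]
(array([ 0.50567553, -0.2393944 ,  0.2070188 ]), [np.float64(0.09625952682387993), np.float64(0.11133595063408135)]) 2.575
```

```bash
python3 - <<'E'
from h import *
Y=.46; q=down(Y)
t=np.array([.5053,-.2394,.172])
move_straight([t[0],t[1],.262],q); move_straight(t,q,.08)
t+=t-read_position(); move_straight(t,q)
print(read_time_s(),read_position(),read_opening(),read_ft_force())
f0=np.array(read_ft_force()); ax=np.array([np.sin(Y),-np.cos(Y)]) # tool y in world
o=.060
grip(o)
while o>.050:
    o-=.0005; grip(o)
    f=np.array(read_ft_force())-f0; fy=f[:2]@ax; g=read_grasp_force()
    print(round(o,4),round(read_opening(),5),f.round(2),round(fy,2),round(g,2),round(read_time_s(),2))
    if abs(fy)>4: break
    if g>15: break
E
```

```text
4.35 [ 0.5051351  -0.2392804   0.17172282] 0.08556721839867938 [ 0.45514319  0.83762411 -0.54806346]
0.0595 0.05977 [ 0.24 -1.75  0.53] 1.67 0.0 4.94
0.059 0.05913 [-0.99 -1.46  1.75] 0.87 0.0 5.16
0.0585 0.0587 [ 0.06 -0.41  0.78] 0.4 0.0 5.38
0.058 0.05758 [-0.05 -1.69  1.2 ] 1.49 0.0 5.59
0.0575 0.05742 [-0.29 -1.22  1.13] 0.96 0.0 5.81
0.057 0.05721 [-0.77 -0.91  1.18] 0.47 0.0 6.03
0.0565 0.05666 [-0.34 -1.01  0.59] 0.76 0.0 6.24
0.056 0.05605 [-1.39  0.05  0.87] -0.66 0.0 6.46
0.0555 0.05526 [-0.91 -1.46  0.32] 0.9 0.0 6.67
0.055 0.05465 [-1.17 -1.42  0.98] 0.75 0.0 6.89
0.0545 0.05432 [ 0.11 -2.    0.47] 1.84 0.5 7.11
0.054 0.05419 [ 0.22 -2.84  1.14] 2.64 1.3 7.33
0.0535 0.05339 [ 0.36 -3.89  2.58] 3.64 5.86 7.54
0.053 0.05329 [ 1.37 -5.47  4.95] 5.51 13.26 7.76
```

```bash
python3 - <<'E'
from h import *
Y=.46; q=down(Y); f0=np.array([.3,-.2,-.3]); ax=np.array([np.sin(Y),-np.cos(Y)])
p0=np.array(read_position()); t=np.array([.5053,-.2394,.172]);t+=(t-np.array([.5051351,-.2392804,.17172]))
def show(s):
    f=np.mean([read_ft_force() for _ in range(5)],0)-f0; print(s,f.round(2),round(f[:2]@ax,2),round(read_grasp_force(),1),round(read_opening(),5),np.round(read_position(),5),round(read_time_s(),2)); return f
show("now")
for i in range(3):
    t[:2]+=ax*.0003; move_straight(t,q,.02); f=show("shift")
    if f[:2]@ax<1.5: break
for o in(.0525,.052,.051,.049):
    grip(o); f=show(o)
    if abs(f[:2]@ax)>10 or abs(f[2])>20: break
print(t,read_torque())
E
```

```text
now [ 1.53 -4.43  4.71] 4.65 13.3 0.05329 [ 0.50528 -0.23956  0.17179] 7.76
shift [-0.6  -2.59 -1.21] 2.05 13.6 0.05308 [ 0.50527 -0.23958  0.1719 ] 8.01
shift [-2.26 -1.27 -1.02] 0.14 13.5 0.05319 [ 0.50528 -0.23964  0.17191] 8.26
0.0525 [-3.63  1.07 -1.66] -2.57 21.3 0.05268 [ 0.50531 -0.23965  0.17198] 8.47
0.052 [-4.66  3.28  0.15] -5.01 29.8 0.05282 [ 0.50535 -0.23969  0.17206] 8.69
0.051 [-4.98  2.85  1.11] -4.77 47.5 0.05176 [ 0.50542 -0.23975  0.17223] 8.91
0.049 [-5.38  2.94  1.25] -5.02 62.0 0.05143 [ 0.5055  -0.23978  0.17236] 9.12
[ 0.50573127 -0.24005723  0.17228   ] [ 0.49009647  0.82438166 -0.04533219]
```

```bash
python3 - <<'E'
from h import *
q=down(.46); f0=np.array([.3,-.2,-.3]); t=np.array([.50573127,-.24005723,.17228]); z0=read_position()[2]
def F():
    r=[]
    for _ in range(4): pause(.02); r.append(read_ft_force())
    return np.mean(r,0)-f0
for i in range(28):
    t[2]-=.0004; move_straight(t,q,.02); f=F(); d=(z0-read_position()[2])*1e3
    print(round(t[2],5),round(d,2),f.round(1),round(8+1.2*d,1),round(read_time_s(),2))
    if f[2]>8+1.2*d+4 or f[2]>25 or np.linalg.norm(f)>28: break
E
```

```text
0.17188 0.04 [-4.7  3.   5.1] 8.0 9.44
0.17148 0.08 [-3.4  2.5  6.5] 8.1 9.76
0.17108 0.36 [-3.4  2.3  7.7] 8.4 10.07
0.17068 0.7 [-3.7  2.8  7.8] 8.8 10.39
0.17028 1.06 [-3.9  2.5  8.5] 9.3 10.71
0.16988 1.41 [-3.9  2.3  8.4] 9.7 11.03
0.16948 1.78 [-4.2  3.2  8.8] 10.1 11.34
0.16908 2.13 [-4.2  2.6  9.9] 10.6 11.66
0.16868 2.46 [-4.3  2.6 10. ] 11.0 11.97
0.16828 2.84 [-4.4  2.9 10.6] 11.4 12.29
0.16788 3.2 [-5.   2.8 10.7] 11.8 12.61
0.16748 3.56 [-4.6  3.  11.5] 12.3 12.93
0.16708 3.89 [-4.5  3.  12.3] 12.7 13.24
0.16668 4.29 [-5.6  2.9 12.4] 13.2 13.56
0.16628 4.63 [-5.5  3.6 12.8] 13.6 13.88
0.16588 5.01 [-4.9  3.1 13. ] 14.0 14.19
0.16548 5.34 [-5.9  3.9 13.4] 14.4 14.51
0.16508 5.7 [-5.9  3.2 14.7] 14.8 14.82
0.16468 6.06 [-6.2  3.5 14.8] 15.3 15.14
0.16428 6.41 [-6.6  3.6 14.8] 15.7 15.46
0.16388 6.79 [-6.5  3.5 15.3] 16.2 15.78
0.16348 7.12 [-6.7  4.2 15.6] 16.5 16.09
0.16308 7.48 [-6.9  3.7 16.3] 17.0 16.41
0.16268 7.85 [-6.3  4.4 16.6] 17.4 16.73
0.16228 8.21 [-6.9  4.2 17.1] 17.9 17.04
0.16188 8.57 [-7.1  4.5 17.8] 18.3 17.36
0.16148 8.91 [-7.4  4.4 17.9] 18.7 17.68
0.16108 9.32 [-8.   4.6 18.2] 19.2 17.99
```

No floor was met by 9.3 mm and the force follows the spring line, so the lugs must be clear (they clear at 8.5 mm at most). I'll relieve some side load and turn, watching the moment.

```bash
python3 - <<'E'
from h import *
Y=.46; f0=np.array([.3,-.2,-.3]); t=np.array([.50573127-.0007,-.24005723+.0004,.16108])
def F():
    r=[];m=[]
    for _ in range(3): pause(.02); r.append(read_ft_force());m.append(read_torque())
    return np.mean(r,0)-f0,np.mean(m,0)
move_straight(t,down(Y),.02); f,m0=F(); print(f.round(1),m0.round(3),np.round(read_position(),5))
for a in(.04,.08,.12,.16,.2,.25,.3,.4):
    j=solve_ik(t,down(Y+a)); 
    if a==.04: print(np.round(j-np.array(read_joint_pos()),4))
    move_joints(j); f,m=F(); print(a,f.round(1),(m-m0).round(3),np.round(read_position(),5),round(read_time_s(),2))
    if abs(m[2]-m0[2])>.35 or np.linalg.norm(f)>27: print("STOP");break
E
```

```text
[-4.3  3.  18.1] [ 0.53   0.746 -0.011] [ 0.50647 -0.24036  0.16339]
[-0.0001  0.0024  0.0028 -0.0002 -0.0004 -0.04  ]
0.04 [-3.8  2.4 18.5] [-0.057 -0.112  0.086] [ 0.50664 -0.24048  0.16344] 18.59
0.08 [-3.5  2.7 16.9] [-0.071 -0.157  0.07 ] [ 0.50673 -0.24052  0.16349] 18.89
0.12 [-3.2  2.9 17.5] [-0.058 -0.203  0.058] [ 0.50676 -0.2405   0.1635 ] 19.19
0.16 [-3.2  2.5 17.7] [-0.081 -0.245  0.081] [ 0.50679 -0.2405   0.16351] 19.49
0.2 [-2.9  2.5 17.8] [-0.024 -0.268  0.083] [ 0.5068  -0.24046  0.16349] 19.79
0.25 [-2.5  1.7 17.7] [-0.019 -0.296  0.087] [ 0.50683 -0.24052  0.16353] 20.09
0.3 [-2.4  2.5 17.2] [-0.091 -0.316  0.124] [ 0.50689 -0.24054  0.16356] 20.39
0.4 [-2.4  1.8 17. ] [-0.1   -0.36   0.101] [ 0.50695 -0.24057  0.16359] 20.69
```

The moment stays at about 0.1 N m, so the cap is turning freely. Continuing to 1.33 rad.

```bash
python3 - <<'E'
from h import *
Y=.46; f0=np.array([.3,-.2,-.3]); t=np.array([.50503,-.23966,.16088]); m0=np.array([.53,.746,-.011])
for a in(.5,.6,.7,.8,.9,1.0,1.1,1.18,1.26,1.33):
    move_joints(solve_ik(t,down(Y+a))); pause(.03); f=np.array(read_ft_force())-f0; m=np.array(read_torque())
    print(a,f.round(1),(m-m0).round(3),np.round(read_position(),5),round(read_time_s(),2))
    if abs(m[2]-m0[2])>.4 or np.linalg.norm(f)>27: print("STOP");break
pause(.3);X=R.from_quat(read_tool_rot()).as_matrix()[:,0];print("yaw",np.arctan2(X[1],X[0])-.46,read_grasp_force(),read_opening())
c=cam("wrist");cv2.imwrite("pics/w3.png",c["image"])
E
```

```text
0.5 [-1.8  1.8 17.1] [-0.132 -0.36   0.074] [ 0.50701 -0.24058  0.16343] 20.98
0.6 [-2.5  2.5 17.6] [-0.05  -0.407  0.077] [ 0.50703 -0.24054  0.16343] 21.26
0.7 [-1.8  2.3 17.8] [-0.111 -0.344  0.107] [ 0.50705 -0.24057  0.16345] 21.54
0.8 [-1.4  2.7 17.7] [-0.155 -0.379  0.069] [ 0.50709 -0.24061  0.16345] 21.82
0.9 [-2.1  1.6 17.8] [-0.19  -0.482  0.102] [ 0.50712 -0.2407   0.16349] 22.11
1.0 [-1.9  0.6 16.8] [-0.26  -0.585  0.059] [ 0.50724 -0.24078  0.16354] 22.39
1.1 [-0.7  1.2 17.9] [-0.334 -0.523  0.068] [ 0.50729 -0.24081  0.16358] 22.68
1.18 [-0.9  1.6 17.4] [-0.319 -0.614  0.082] [ 0.50733 -0.24082  0.1636 ] 22.96
1.26 [-1.3  2.2 17.3] [-0.355 -0.6    0.082] [ 0.50733 -0.24079  0.16359] 23.24
1.33 [-0.3  1.  18. ] [-0.344 -0.625  0.045] [ 0.50734 -0.24082  0.16359] 23.52
yaw 1.330074148300688 63.4108829498291 0.051296424339511405
```

View pics/w3.png

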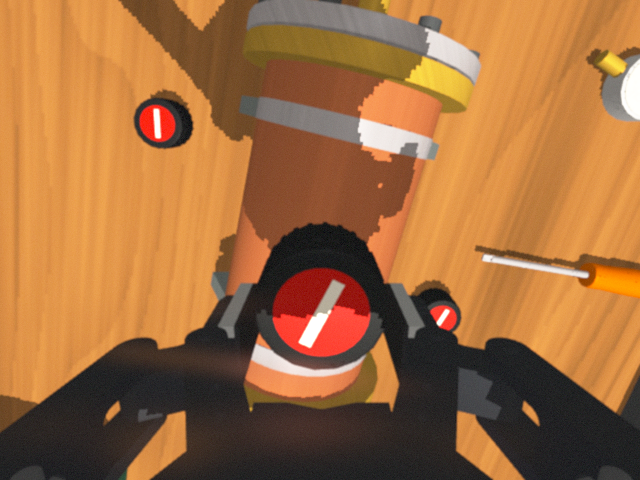

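The picture shows the cap gripped with its disc at (320,310). The bar sits at the same angle to the fingers as before, so it turned with them. I'll verify that numerically and lift with a force watch.

```bash
python3 - <<'E'
from h import *
q=down(.46+1.33); f0=np.array([.3,-.2,-.3]); t=np.array([.50503,-.23966,.16088])
c=cam("wrist"); r=disc(c,(320,310),60); print("bar",r)
if abs((r[2]-1.325+np.pi/2)%np.pi-np.pi/2)<.08:
    ok=True
    for i in range(24):
        t[2]+=.0015; move_straight(t,q,.03); f=np.array(read_ft_force())-f0
        print(round(t[2],4),f.round(1),np.round(read_position(),5),round(read_time_s(),2))
        if f[2]<-8 or np.linalg.norm(f[:2])>15: print("STOP");ok=False;break
    if ok:
        t[2]=.30; move_straight(t,q,.15)
        print(read_time_s(),read_position(),read_ft_force(),read_grasp_force(),read_opening())
        for n in("scene","side"): cv2.imwrite(f"pics/{n}1.png",cam(n)["image"])
E
```

```text
bar (array([320.80697632, 312.0592041 ]), (88.40345764160156, 97.73530578613281), np.float64(-1.8136978783407944))
0.1624 [-0.4  1.8 16.6] [ 0.50734 -0.24084  0.16501] 24.18
0.1639 [ 0.1 -0.4 14.9] [ 0.50731 -0.24081  0.16634] 24.43
0.1654 [ 0.8  0.4 12.7] [ 0.5073 -0.2408  0.1677] 24.68
0.1669 [ 2.3 -0.4 11.2] [ 0.50725 -0.24078  0.16902] 24.93
0.1684 [ 2.4 -0.7 10. ] [ 0.50725 -0.24075  0.17034] 25.18
0.1699 [ 2.5 -0.3  7.1] [ 0.50721 -0.24071  0.17167] 25.43
0.1714 [ 3.5 -1.6  5.7] [ 0.50714 -0.2407   0.17297] 25.68
0.1729 [ 3.5 -0.9  5.1] [ 0.50663 -0.24046  0.17407] 25.93
0.1744 [ 2.1 -1.3  4.5] [ 0.50532 -0.23987  0.17461] 26.18
0.1759 [-0.9 -1.  -0. ] [ 0.5045  -0.23939  0.17535] 26.43
0.1774 [-0.2  0.5 -1.7] [ 0.50471 -0.23947  0.17709] 26.68
0.1789 [-0.8  0.5 -0.2] [ 0.50501 -0.23963  0.17893] 26.93
0.1804 [ 0.  -0.4 -1.1] [ 0.50508 -0.23965  0.18049] 27.18
0.1819 [-0.7  0.9 -0.6] [ 0.50508 -0.23969  0.18201] 27.43
0.1834 [-1.2 -0.1 -0.1] [ 0.50508 -0.23968  0.18349] 27.68
0.1849 [-0.4  0.5 -0.6] [ 0.50508 -0.23969  0.185  ] 27.93
0.1864 [ 0.9  0.4 -0.7] [ 0.50508 -0.23969  0.18648] 28.18
0.1879 [-0.7 -0.2 -0.6] [ 0.50507 -0.23966  0.18797] 28.43
0.1894 [-0.5 -0.2  0. ] [ 0.50507 -0.2397   0.1895 ] 28.68
0.1909 [ 0.5  0.3 -1.1] [ 0.50509 -0.23969  0.191  ] 28.93
0.1924 [-0.   0.8 -0.9] [ 0.50509 -0.23968  0.1925 ] 29.18
0.1939 [-0.8  1.1 -0.4] [ 0.50508 -0.23968  0.19398] 29.43
0.1954 [-0.6 -0.2 -0.8] [ 0.50506 -0.23968  0.19548] 29.68
0.1969 [-0.1 -0.1 -0.3] [ 0.50508 -0.2397   0.197  ] 29.93
30.7583 [ 0.50466803 -0.23945349  0.29901181] [ 0.09043402  0.23666502 -1.34114153] 62.68728733062744 0.05155140862287594
```

```bash
python3 - <<'E'
from h import *
Y=np.pi/2-.07
move_ptp([.514,.343,.22],down(Y))
print(read_time_s(),read_position(),read_joint_pos(),read_grasp_force())
c=cam("wrist"); im=c["image"].copy()
u=proj(c,[.514,.343,.004])[0]; print(u)
# predicted rim (outer, z=.028) of the tray
for a,b in((-.0875,-.17),(-.0875,.17),(.0875,.17),(.0875,-.17),(-.0875,0),(.0875,0)):
    p=R.from_euler('z',-.07).as_matrix()[:2,:2]@[a,b]+[.508,.259]
    cv2.circle(im,tuple(int(v) for v in proj(c,[*p,.028])[0]),5,(255,0,255),2)
s=cam("scene")["image"][130:310,220:520]
im[:0]=0; cv2.imwrite("pics/w4.png",np.hstack([im[:, :],]))
cv2.imwrite("pics/s4.png",cv2.resize(s,None,fx=2,fy=2))
E
```

```text
32.9667 [0.5144754  0.34230195 0.22014834] [ 5.11831070e-01  4.64943133e-01  1.45401712e+00 -1.53197820e-04
  1.22243187e+00  5.82743355e-01] 62.65982508659363
[320.84244375 197.7587394 ]
```

View pics/w4.png

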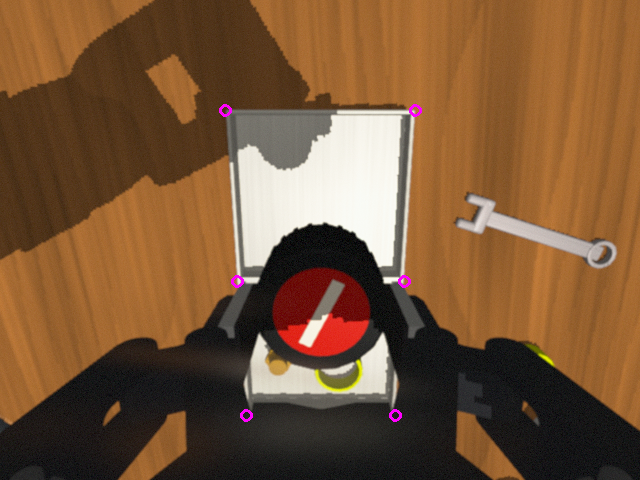

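The predicted tray corners sit on the rim (corners ≈(230,112) and (412,112), divider at row 281) and the target is centred in the empty half. Lowering with a force watch.

```bash
python3 - <<'E'
from h import *
q=down(np.pi/2-.07); t=np.array([.514,.343,.06])
move_straight(t,q,.12); t[2]=.016; move_straight(t,q,.06); pause(.1)
f0=np.mean([read_ft_force() for _ in range(5)],0)
for i in range(24):
    t[2]-=.0006; move_straight(t,q,.02); pause(.03); f=np.array(read_ft_force())-f0
    print(f.round(1),np.round(read_position()[2],5),round(read_time_s(),2))
    if f[2]>4: break
o=.053
while o<.066: grip(o); o+=.002
print(read_opening(),read_grasp_force(),read_ft_force(),read_time_s())
t[2]=.03; move_straight(t,q,.05); grip(.085); t[2]=.22; move_straight(t,q,.15)
for n in("wrist","side"): cv2.imwrite(f"pics/{n}5.png",cam(n)["image"])
c=cam("wrist"); s=cam("side")
cv2.imwrite("pics/end.png",np.hstack([cv2.resize(c["image"],(400,300)),cv2.resize(s["image"][280:480,150:417],(400,300))]))
print(read_time_s(),read_position())
E
```

```text
[0.4 1.4 0.6] 0.01552 35.82
[-0.4  1.4  0.5] 0.01478 36.1
[-0.9  0.6  0.6] 0.01418 36.38
[-0.4  0.5  1. ] 0.01357 36.67
[-1.1  1.4  0.5] 0.01295 36.95
[-0.3  0.9  1.2] 0.01239 37.23
[0.4 0.3 0.3] 0.01178 37.52
[-0.9  0.8 -0.3] 0.01116 37.8
[-0.6  0.1  0.7] 0.01054 38.08
[-0.6  0.4 -0.8] 0.00997 38.37
[-0.9  1.   0.6] 0.00938 38.65
[ 0.  -0.6  1.9] 0.00878 38.93
[-0.9  0.9 -0. ] 0.00816 39.22
[-0.8 -0.6  1.7] 0.00769 39.5
[-2.2 -1.1  8.5] 0.00761 39.78
0.0649519485169394 0.0 [-0.02689942  0.09112068 -0.05395388] 41.3
43.8667 [0.5138539  0.34291489 0.21943243]
```

View pics/end.png

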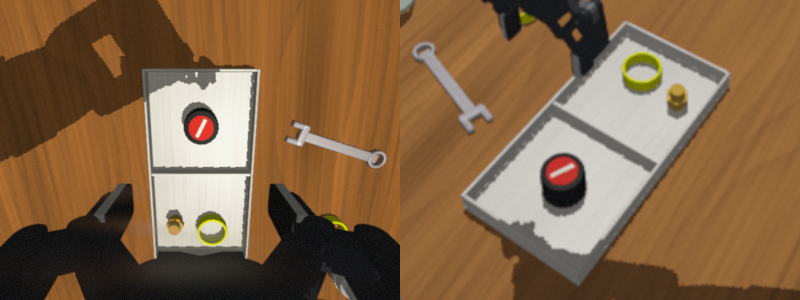

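The cap stands upright in the empty half, at wrist crop (201,126) and side crop (563,180). It is released, and the other parts in view are where they were.

```bash
python3 -c "
from station import *
print(hand_in(),read_time_s())"
```

```text
the job is handed in; nothing more can be done
the job is handed in; nothing more can be done
```

The cap was pressed, turned 1.33 rad anticlockwise, lifted off and set down upright in the tray's empty half. I handed the job in at about 44 s; the hand-in call returned no verdict.

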